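# Sieve mixed bearing balls over the catch box

## Task

Take the sieve by its orange handle and, keeping it down on the rails of the blue catch box, shake it side to side from spring buffer to spring buffer (left, right, left, right at least, and as often as needed) until all the small brass balls have dropped into the box; feel for the buffers, which give way softly, and never drive them to their dead stop or push with more than 25 N. Then lift the sieve with the large steel balls still in it off the box, set it gently level in the middle of the black tray and let go, leaving everything else alone.

Things in the scene. Friction and masses are not known exactly. Their poses are not given: they have to be found in the camera images.
- sieve: hand sieve, aluminium frame 128 (x) x 176 (y) mm, walls 36 tall, inside 108 x 166; origin at the centre of its underside, z up. Deck top 5 mm up, steel bars along x; four slots 17 mm wide along x, centred at y = -49.5, -16.5, 16.5, 49.5 mm. Weighs 0.36 to 0.6 kg empty. Starts lying on the box's rails within 6 mm of the middle, axes as the box's
- sieve_handle (a point): centre of the sieve's orange handle bar, over the sieve's middle, 54 mm above its underside. The bar runs along the sieve's x, 100 mm long, 14 mm wide (y), 16 mm tall; under it 10 mm to the level of the wall tops, 41 mm to the deck, so fingers fit on both sides. It sits in rubber mounts that give up to 6 mm up or down, 1.5 N per mm
- catch_box: blue open catch box screwed to the bench, 156 (x) x 282 (y) mm; origin at the centre of its underside, z up, y to the robot's left. Low-friction rails 46 mm high along y carry the sieve; 61 mm high lips guide it, 3 mm play each side in x. Inside 116 x 270 mm, floor 4 mm up. Brackets at the y ends, 92 mm high, hold spring buffers, whose sleeves reach up to 165 mm from the middle
- buffer_left (a joint): how far the left (+y) spring buffer is pressed, m: 0 free, 0.010 dead stop; 1.8 N per mm (sliding on the rails takes 1 to 3 N). Its face, a red 18 mm disc 76 mm above the bench, meets the sieve's end wall. The face is set anywhere from 101 to 123 mm from the box's middle along y, a setting that is not measured: it must be felt for
- buffer_right (a joint): the same for the right (-y) buffer, set separately: how far it is pressed, m, 0 free to 0.010 dead stop, 1.8 N per mm; face 101 to 123 mm from the box's middle towards -y, not measured
- small_0: small brass ball, 14 mm diameter, 12 g, origin at its centre. Starts in a shallow 5 mm groove of the deck (at y = -33 or 33 mm of the sieve), out of which a brisk start or stop along y (about 4 m/s2, e.g. a sharp stop from over 0.1 m/s) rolls it; falls through the slots
- small_1: small brass ball, 14 mm diameter, 12 g, origin at its centre. Starts in a shallow 5 mm groove of the deck (at y = -33 or 33 mm of the sieve), out of which a brisk start or stop along y (about 4 m/s2, e.g. a sharp stop from over 0.1 m/s) rolls it; falls through the slots
- small_2: small brass ball, 14 mm diameter, 12 g, origin at its centre. Starts in a shallow 5 mm groove of the deck (at y = -33 or 33 mm of the sieve), out of which a brisk start or stop along y (about 4 m/s2, e.g. a sharp stop from over 0.1 m/s) rolls it; falls through the slots
- small_3: small brass ball, 14 mm diameter, 12 g, origin at its centre. Starts in a shallow 5 mm groove of the deck (at y = -33 or 33 mm of the sieve), out of which a brisk start or stop along y (about 4 m/s2, e.g. a sharp stop from over 0.1 m/s) rolls it; falls through the slots
- small_4: small brass ball, 14 mm diameter, 12 g, origin at its centre. Starts in a shallow 5 mm groove of the deck (at y = -33 or 33 mm of the sieve), out of which a brisk start or stop along y (about 4 m/s2, e.g. a sharp stop from over 0.1 m/s) rolls it; falls through the slots
- large_0: large dark steel ball, 22 mm diameter, 43 g, origin at its centre. Starts in a shallow groove of the deck among the small balls; cannot pass a slot but settles in one, 4 mm deep
- large_1: large dark steel ball, 22 mm diameter, 43 g, origin at its centre. Starts in a shallow groove of the deck among the small balls; cannot pass a slot but settles in one, 4 mm deep
- large_2: large dark steel ball, 22 mm diameter, 43 g, origin at its centre. Starts in a shallow groove of the deck among the small balls; cannot pass a slot but settles in one, 4 mm deep
- tray: black shallow antistatic tray fixed on the bench, 168 (x) x 253 (y) mm, rim 19 mm high, floor 2 mm above the bench; origin at the centre of its underside. The sieve fits inside with their axes parallel
- side_cutters: bystander: orange side cutters, 50x118x12 mm, lying flat behind the work
- pot_0: bystander: small white pot with a grey lid, 36 mm wide, 39 mm tall; origin under its centre
- pot_1: bystander: small white pot with a blue lid, 36 mm wide, 39 mm tall; origin under its centre
There are look-alikes about, which are no part of the job. Several things have the shape of the sieve; the one meant has the colours described above.

How it is judged:
On the way, in this order (a step that is already met when the one before it is completed fails the run):
1. first bump against the left buffer (pressed more than 2 mm) with the sieve down on the rails (value of joint buffer_left above 0.002 m and z of sieve in the frame of catch_box below 0.049 m), for 0.04 s.
2. first bump against the right buffer (pressed more than 2 mm) with the sieve down on the rails (value of joint buffer_right above 0.002 m and z of sieve in the frame of catch_box below 0.049 m), for 0.04 s.
3. second bump against the left buffer (pressed more than 2 mm) with the sieve down on the rails (all of step 1), for 0.04 s.
4. second bump against the right buffer (pressed more than 2 mm) with the sieve down on the rails (all of step 2), for 0.04 s.
At the end, for the whole second after the job is handed in: all five small balls lie on the floor of the catch box, all three large balls are in the sieve, and the sieve rests level (within 0.05 rad) and still on the floor of the tray, its centre within 30 mm (tray x) and 50 mm (tray y) of the tray's centre (x of small_0 in the frame of catch_box between -0.06 and 0.06 m and y of small_0 in the frame of catch_box between -0.136 and 0.136 m and z of small_0 in the frame of catch_box between 0 and 0.03 m and x of small_1 in the frame of catch_box between -0.06 and 0.06 m and y of small_1 in the frame of catch_box between -0.136 and 0.136 m and z of small_1 in the frame of catch_box between 0 and 0.03 m and x of small_2 in the frame of catch_box between -0.06 and 0.06 m and y of small_2 in the frame of catch_box between -0.136 and 0.136 m and z of small_2 in the frame of catch_box between 0 and 0.03 m and x of small_3 in the frame of catch_box between -0.06 and 0.06 m and y of small_3 in the frame of catch_box between -0.136 and 0.136 m and z of small_3 in the frame of catch_box between 0 and 0.03 m and x of small_4 in the frame of catch_box between -0.06 and 0.06 m and y of small_4 in the frame of catch_box between -0.136 and 0.136 m and z of small_4 in the frame of catch_box between 0 and 0.03 m and x of large_0 in the frame of sieve between -0.056 and 0.056 m and y of large_0 in the frame of sieve between -0.085 and 0.085 m and z of large_0 in the frame of sieve between 0 and 0.03 m and x of large_1 in the frame of sieve between -0.056 and 0.056 m and y of large_1 in the frame of sieve between -0.085 and 0.085 m and z of large_1 in the frame of sieve between 0 and 0.03 m and x of large_2 in the frame of sieve between -0.056 and 0.056 m and y of large_2 in the frame of sieve between -0.085 and 0.085 m and z of large_2 in the frame of sieve between 0 and 0.03 m and z of sieve in the frame of tray between -0.002 and 0.008 m and x of sieve in the frame of tray between -0.03 and 0.03 m and y of sieve in the frame of tray between -0.05 and 0.05 m and angle between sieve's own z axis and vertical below 0.05 rad and linear speed of sieve below 0.01 m/s); the robot touches nothing.
It fails at once if a buffer is driven to its dead stop (pressed more than 9.5 mm) (value of joint any of buffer_left, buffer_right above 0.0095 m).
It fails at once if the sieve pushes on the catch box and its buffers with more than 25 N (contact force between sieve and catch_box above 25 N).
It fails at once if the sieve presses or hits the tray with more than 25 N (contact force between sieve and tray above 25 N).
It fails at once if a bystander is moved by more than 20 mm (distance of any of side_cutters, pot_0, pot_1 from where it was at the start of the episode above 0.02 m).
It also fails if it takes over 54 s, if anything falls off the work surface, if the arm or the gripper's body presses on something with over 40 N, if the wrist force passes 120 N, or if a joint passes its speed limit or range.

## Robot

A 7-joint arm with a two-finger parallel gripper is mounted at the origin on a cart in front of the work surface, level with it; the furniture and walls round the work are solid. World frame = base frame: x ahead of the robot, y to its left, z up, the work surface at z = 0. Lengths are in m, angles in rad, forces in N, time in s.
With the tool pointing down it reaches from about 0.4 to 0.85 m from the base axis. Payload 4.5 kg.
Tool frame: the origin (TCP) lies midway between the tips of the shut fingers; the grasp point (between the pads) lies 19 mm behind it; z points along the fingers, y is the line along which they close (so a half turn about z gives the same grasp; the last joint's range is limited). The gripper opens to 88 mm and grips with 3 to 60 N. Pads are 18 mm wide; open, the fingers measure 123 mm over their backs; the gripper's body (75 mm by 187 mm) begins 45 mm behind the grasp point.
Start: joints at [1.244, 0.689, -0.195, 1.565, 0.157, 0.902, -0.215], TCP at [0.221, -0.585, 0.239] pointing down, gripper open.
Joint ranges: [-3.01, 3.01], [-0.46, 2.08], [-1.47, 1.51], [0.13, 2.56], [-1, 4.14], [0.04, 2.09], [-2.66, 2.66]. Speed limits (rad/s): [2.57, 2.57, 3.14, 3.14, 3.14, 3.14, 3.14].

## Interface

Orientations are given as a unit quaternion [x, y, z, w].
In Python, from plant import r gives the robot as it stands.
- The arm moves only by the tool carry_out, never from a script. Its argument "plan" is a list of rows, each an object with "rot": the turn, a rotation vector about the tool's x, y, z in rad, a list of three; "xyz": the shift along the tool's x, y, z in m, a list of three; "grip": the closure in counts, from 0 (fully open) to 255 (shut). In form: [{"rot": [wx, wy, wz], "xyz": [dx, dy, dz], "grip": grip}, ...]. A call has 1 to 8 rows; each row is the pose to reach, as a shift and turn from the pose commanded when the call began, along the tool's axes at that moment; what a row does not reach only later rows make up. A row lasts 1/12 s, in which the tool goes at most 41.7 mm and 7.16 degrees, less where a joint would pass 70% of its speed; a pose out of reach is approached as far as the arm can. A call with a gripper value outside its range is refused whole. The fingers move at their own pace and stop on an object; "squeeze" is the grip in N (left out, the last holds). Time passes only in rows, so rows that repeat a pose let the fingers close. It gives the time, the measured TCP pose, the force, the opening and the grip force at its end, in the units of the state.
- r.get_state(): the state, without advancing time (a new reading comes with each control period).
- r.snapshot(name): name is "scene" or "side" or "wrist"; returns the picture (480x640x3 uint8, red, green, blue); there is no depth.
- r.camera_params(name): a dict with "fx", "fy", "cx", "cy" (pixels), "position" and "attitude" of the camera in the world; the wrist camera has in their place "hand_eye" (4x4, takes a point from camera to tool coordinates, whose origin is the TCP and whose axes are the flange's). Camera axes: x right, y down, z forward; pixel columns grow to the right and rows downward; lengths in m; the calibration is good to about 2 mm. The wrist camera is an equidistant fisheye: a pixel r from the principal point sees the ray r / f radians off the axis. A picture is of the moment at which its call begins: read the wrist's pose just before it. camera_params takes no time and is no camera call.
- r.finish_job(): hands the job in; it is judged then, once.
The state is a dict: "clock": time; "q": joint angles; "qd": joint speeds; "joint_torque": joint torques, N m; "tool_pos": TCP position; "eef_rot": TCP orientation; "contact_force": force on the tool from outside, world axes, zero at the start; "moment": the same for the moment, N m; "opening": opening from 0.0 (shut) to 1.0 (fully open); "finger_force": force on a finger pad.
Only numpy, scipy, OpenCV 4.12 (cv2) and the standard library are available. Lean on these libraries where they do the work, as an engineer would, in place of code of your own. Each camera call takes 0.05 s, during which the arm holds its last target. There are 200 camera calls.

## Working session

There is one attempt and no reset: what is moved stays moved. The work goes in short steps, Python scripts to look and compute and a tool call to move; the robot and the scene stay as the last step left them, time stands still between calls to the robot, and variables do not carry over. Pictures are saved under pics/ and viewed, at most 10 in all, crops included, and the job is handed in when it is done.

Besides the shell and the picture viewer there is one more tool, called after ">>>" as name(argument=value, ...) on one line, values as JSON. carry_out: Moves the arm, as the interface text tells. Its arguments: {"type":"object","properties":{"plan":{"type":"array"},"squeeze":{"type":"number"}},"required":["plan"]}

```bash
mkdir -p pics
python3 - <<'E'
from plant import r
import cv2
s=r.get_state();print(s)
for n in("scene","side"):
    print(n,r.camera_params(n)); cv2.imwrite(f"pics/{n}0.png",r.snapshot(n)[:,:,::-1])
print(r.camera_params("wrist"))
E
```

```text
{'clock': 0.0, 'q': array([ 1.24382265,  0.68999147, -0.19453463,  1.56634584,  0.15726631,
        0.90248511, -0.21513277]), 'qd': array([-5.12689875e-04,  5.88891710e-04, -6.05747444e-04,  4.13363871e-04,
        1.06023454e-03, -8.40258211e-04,  8.17486047e-05]), 'joint_torque': array([ 1.41797136e-03, -5.27562904e+01, -1.26653899e+00, -1.53429633e+01,
       -5.26217173e-02,  6.60844307e-03,  1.97380068e-04]), 'tool_pos': array([ 0.2203726 , -0.58418194,  0.23790539]), 'eef_rot': array([ 9.83769741e-01,  1.79433135e-01, -2.10234450e-04, -8.96127852e-04]), 'contact_force': array([0.29749194, 0.06061534, 0.39904072]), 'moment': array([0.04575863, 0.03514347, 0.01337526]), 'finger_force': 0.0, 'opening': 1.0031942983277298}
scene {'fx': 570.9820533699677, 'fy': 570.9820533699677, 'cx': 323.3010818037859, 'cy': 237.30845368034088, 'position': array([0.08892867, 0.84433151, 0.99183501]), 'attitude': array([-0.23252127,  0.90033774, -0.35462208,  0.09782126])}
side {'fx': 513.7270021603987, 'fy': 513.7270021603987, 'cx': 320.92468213940873, 'cy': 235.89455376155396, 'position': array([ 0.44665807, -0.80560443,  0.71677604]), 'attitude': array([ 0.89027488, -0.01876305,  0.02351242, -0.45442904])}
{'fx': 371.64829954431775, 'fy': 371.64829954431775, 'cx': 317.57882097605045, 'cy': 238.54908195226398, 'hand_eye': array([[ 9.16670772e-04, -9.48838502e-01, -3.15760441e-01,
         8.30975149e-02],
       [ 9.99999305e-01,  1.10374399e-03, -4.13619439e-04,
         7.09449345e-04],
       [ 7.40976737e-04, -3.15759843e-01,  9.48838855e-01,
        -1.45613657e-01],
       [ 0.00000000e+00,  0.00000000e+00,  0.00000000e+00,
         1.00000000e+00]])}
```

View pics/scene0.png

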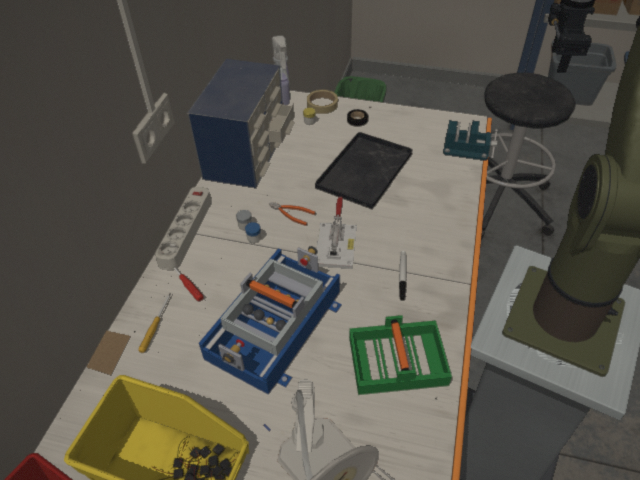

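View pics/side0.png

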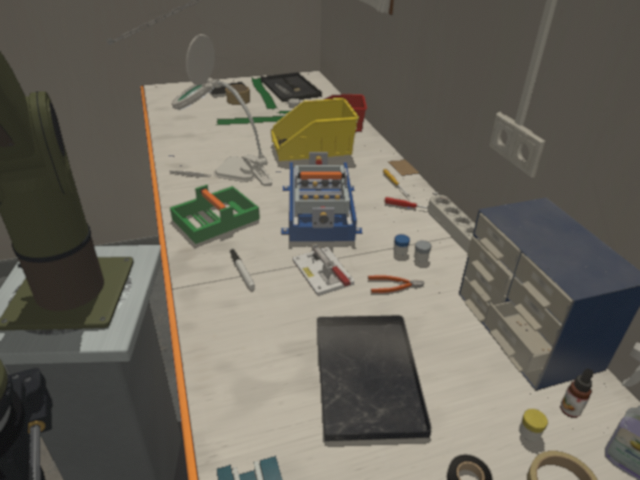

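In the scene view, two sieve-shaped things have orange handles: the aluminium sieve in the blue box at (272,295) and a green look-alike at (400,345). I choose the aluminium one. The tray is at scene (365,169) / side (372,377), and the pots are at (244,218) and (253,232). Next is one close crop to check this and read corners.

Run:
```python
import cv2
a=cv2.imread("pics/scene0.png")[235:395,190:350]
cv2.imwrite("pics/c1.png",cv2.resize(a,None,fx=3.7,fy=3.7,interpolation=cv2.INTER_CUBIC))
```

```text
(no output)
```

View pics/c1.png

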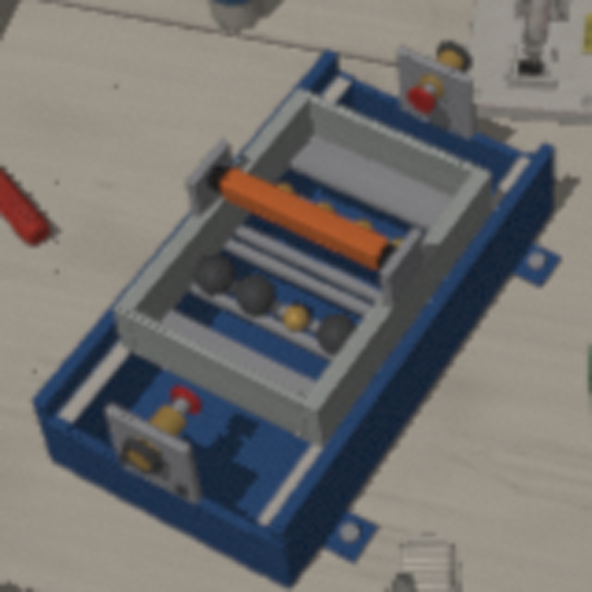

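The crop confirms it: aluminium sieve, orange bar from (222,180) to (390,250) in crop, three dark and some brass balls, red buffer faces at (185,400) (left) and (422,98) (right).

```bash
cat > h.py <<'E'
from plant import r
import numpy as np
from scipy.spatial.transform import Rotation as R
def onz(cam,px,z):
    c=r.camera_params(cam); p=np.atleast_2d(px).astype(float)
    d=np.c_[(p[:,0]-c["cx"])/c["fx"],(p[:,1]-c["cy"])/c["fy"],np.ones(len(p))]@R.from_quat(c["attitude"]).as_matrix().T
    return c["position"]+d*((z-c["position"][2])/d[:,2])[:,None]
def rep(n,P):
    print(n,P.mean(0).round(4),"\n",P[:,:2].round(4).tolist())
E
python3 - <<'E'
from h import *
cr=lambda L:np.array(L)/3.7+[190,235]-0.35
rep("box",onz("scene",cr([[332,56],[551,150],[294,530],[40,405]]),.061))
rep("handle",onz("scene",cr([[226,172],[388,238]]),.107))
rep("sievetop",onz("scene",cr([[303,94],[489,174],[314,412],[119,314]]),.082))
rep("tray",onz("scene",[[366,134],[412,152],[370,205],[317,184]],.019))
rep("traySide",onz("side",[[317,317],[403,316],[428,437],[323,439]],.019))
rep("green",onz("scene",[[398,345]],.06))
rep("lamp",onz("scene",[[303,390],[303,395]],.0))
E
```

```text
box [0.5166 0.3044 0.061 ] 
 [[0.5905, 0.1663], [0.4427, 0.1674], [0.4397, 0.4404], [0.5936, 0.4433]]
handle [0.5214 0.2959 0.107 ] 
 [[0.571, 0.298], [0.4718, 0.2939]]
sievetop [0.5184 0.3014 0.082 ] 
 [[0.5781, 0.2142], [0.4566, 0.2141], [0.4589, 0.3892], [0.5802, 0.3881]]
tray [ 0.5664 -0.2223  0.019 ] 
 [[0.6328, -0.3515], [0.4875, -0.3384], [0.4961, -0.0971], [0.6494, -0.1023]]
traySide [ 0.5742 -0.235   0.019 ] 
 [[0.4949, -0.1057], [0.66, -0.108], [0.6505, -0.3647], [0.4915, -0.3618]]
green [0.2634 0.2633 0.06  ] 
 [[0.2634, 0.2633]]
lamp [0.3894 0.4089 0.    ] 
 [[0.392, 0.4044], [0.3868, 0.4133]]
```

>>> carry_out(plan=[{"rot": [0,0,0.12],"xyz": [0.034,-0.023,-0.008],"grip": 0},{"rot": [0,0,0.24],"xyz": [0.068,-0.045,-0.016],"grip": 0},{"rot": [0,0,0.36],"xyz": [0.102,-0.068,-0.024],"grip": 0},{"rot": [0,0,0.36],"xyz": [0.136,-0.09,-0.032],"grip": 0},{"rot": [0,0,0.36],"xyz": [0.17,-0.113,-0.04],"grip": 0},{"rot": [0,0,0.36],"xyz": [0.204,-0.136,-0.048],"grip": 0},{"rot": [0,0,0.36],"xyz": [0.238,-0.158,-0.056],"grip": 0},{"rot": [0,0,0.36],"xyz": [0.271,-0.181,-0.06],"grip": 0}])

```text
clock: 0.77
tool_pos: [0.4115, -0.318, 0.2994]
eef_rot: [1.0, 0.0, 0.0, 0.0]
contact_force: [0.3, 0.6, -0.2]
opening: 0.998
finger_force: 0.0
```

>>> carry_out(plan=[{"rot": [0,0,0],"xyz": [0.032,-0.02,-0.008],"grip": 0},{"rot": [0,0,0],"xyz": [0.064,-0.04,-0.016],"grip": 0},{"rot": [0,0,0],"xyz": [0.096,-0.06,-0.024],"grip": 0},{"rot": [0,0,0],"xyz": [0.128,-0.08,-0.032],"grip": 0},{"rot": [0,0,0],"xyz": [0.16,-0.1,-0.04],"grip": 0},{"rot": [0,0,0],"xyz": [0.16,-0.1,-0.04],"grip": 0}])

```text
clock: 1.27
tool_pos: [0.5774, -0.2117, 0.3394]
eef_rot: [1.0, 0.006, 0.004, -0.002]
contact_force: [0.9, 1.0, 0.6]
opening: 0.999
finger_force: 0.0
```

```bash
cat >> h.py <<'E'
import cv2,json
def wsnap(f):
    s=r.get_state(); cv2.imwrite(f,r.snapshot("wrist")[:,:,::-1])
    json.dump([list(s["tool_pos"]),list(s["eef_rot"])],open(f+".json","w")); return s
def wonz(f,px,z):
    p,q=json.load(open(f+".json")); c=r.camera_params("wrist"); H=c["hand_eye"]
    u=(np.atleast_2d(px)-[c["cx"],c["cy"]])/c["fx"]; t=np.linalg.norm(u,axis=1)
    d=np.c_[u*(np.sin(t)/t)[:,None],np.cos(t)]
    M=R.from_quat(q).as_matrix(); o=M@H[:3,3]+p; d=d@(M@H[:3,:3]).T
    return o+d*((z-o[2])/d[:,2])[:,None]
E
python3 -c "
from h import *
s=wsnap('pics/w1.png');print(s['tool_pos'],s['qd'].round(2),s['q'].round(2))"
```

```text
[ 0.57739931 -0.21174723  0.33942167] [ 0.06 -0.03  0.06  0.12  0.03 -0.02  0.06] [ 0.33  0.57 -0.09  1.47  0.05  1.1  -1.32]
```

View pics/w1.png

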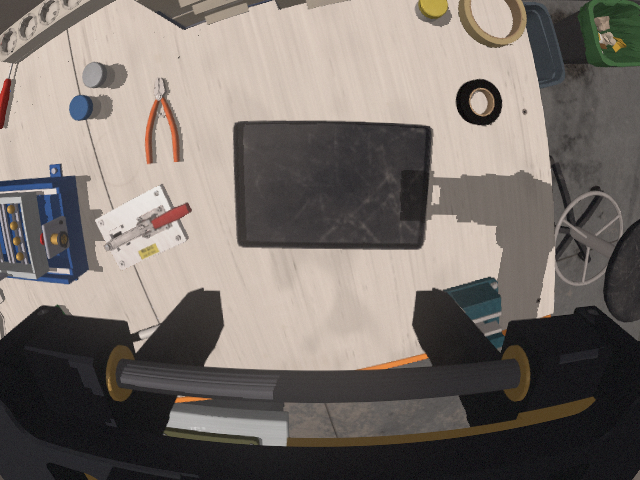

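The wrist view shows the tray with rim corners (235,122), (431,126), (424,248), (238,247). A toggle clamp stands between the tray and the box at (150,225).

```bash
python3 -c "
from h import *
P=wonz('pics/w1.png',[[235,122],[431,126],[424,248],[238,247]],.019);rep('tray',P)
"
```

```text
tray [ 0.5779 -0.2299  0.019 ] 
 [[0.6603, -0.1055], [0.6606, -0.3536], [0.4965, -0.3569], [0.4943, -0.1038]]
```

>>> carry_out(plan=[{"rot": [0,0,0],"xyz": [-0.004,-0.041,0],"grip": 0},{"rot": [0,0,0],"xyz": [-0.01,-0.082,0],"grip": 0},{"rot": [0,0,0],"xyz": [-0.016,-0.123,0],"grip": 0},{"rot": [0,0,0],"xyz": [-0.022,-0.164,0],"grip": 0},{"rot": [0,0,0],"xyz": [-0.028,-0.205,0],"grip": 0},{"rot": [0,0,0],"xyz": [-0.034,-0.246,0],"grip": 0},{"rot": [0,0,0],"xyz": [-0.04,-0.287,0],"grip": 0},{"rot": [0,0,0],"xyz": [-0.046,-0.328,0],"grip": 0}])

```text
clock: 1.98
tool_pos: [0.5227, 0.1087, 0.3384]
eef_rot: [1.0, -0.0, -0.0, 0.001]
contact_force: [0.4, -0.8, -0.2]
opening: 0.998
finger_force: 0.0
```

>>> carry_out(plan=[{"rot": [0,0,0],"xyz": [-0.002,-0.041,0],"grip": 0},{"rot": [0,0,0],"xyz": [-0.004,-0.082,0.02],"grip": 0},{"rot": [0,0,0],"xyz": [-0.006,-0.123,0.04],"grip": 0},{"rot": [0,0,0],"xyz": [-0.008,-0.155,0.06],"grip": 0},{"rot": [0,0,0],"xyz": [-0.01,-0.183,0.08],"grip": 0},{"rot": [0,0,0],"xyz": [-0.01,-0.183,0.08],"grip": 0}])

```text
clock: 2.48
tool_pos: [0.5089, 0.2976, 0.254]
eef_rot: [1.0, 0.005, -0.004, -0.0]
contact_force: [0.1, 0.7, 0.5]
opening: 0.998
finger_force: 0.0
```

```bash
python3 -c "
from h import *
s=wsnap('pics/w2.png');print(s['tool_pos'],s['eef_rot'],s['q'].round(2))"
```

```text
[0.50886332 0.29755779 0.25401299] [ 9.99977282e-01  5.25723567e-03 -4.19371228e-03 -4.57320768e-04] [-0.54  0.62 -0.11  1.65  0.08  0.87 -2.24]
```

View pics/w2.png

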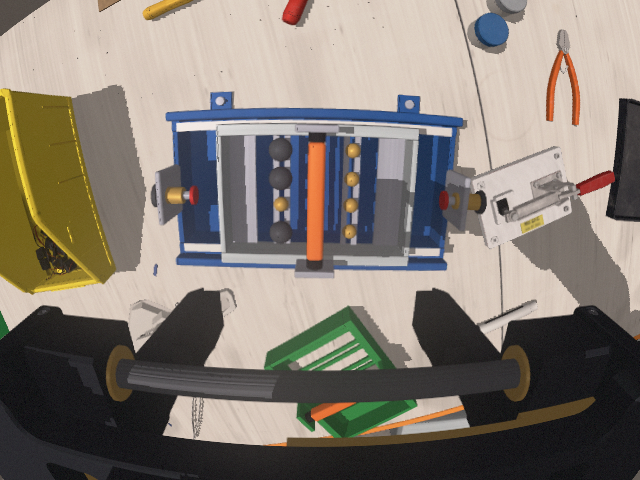

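The wrist view shows the sieve's orange bar from (317,138) to (315,265), red faces at (199,195) (left) and (439,200) (right), three large and one small ball at the left groove and four small at the right one.

```bash
python3 -c "
from h import *
f='pics/w2.png'
rep('handle',wonz(f,[[317,138],[315,263]],.108))
rep('box',wonz(f,[[167,116],[463,121],[446,268],[177,268]],.061))
rep('sieve',wonz(f,[[218,125],[418,128],[407,264],[222,262]],.082))
rep('faces',wonz(f,[[199,195],[439,200]],.076))
"
```

```text
handle [0.524  0.2989 0.108 ] 
 [[0.5761, 0.2987], [0.4718, 0.2992]]
box [0.5212 0.3025 0.061 ] 
 [[0.5981, 0.4405], [0.596, 0.1619], [0.4471, 0.1643], [0.4435, 0.4433]]
sieve [0.5236 0.2989 0.082 ] 
 [[0.587, 0.384], [0.5864, 0.212], [0.4605, 0.2126], [0.4604, 0.3872]]
faces [0.5227 0.2961 0.076 ] 
 [[0.5237, 0.4065], [0.5217, 0.1857]]
```

>>> carry_out(plan=[{"rot": [0,0,0],"xyz": [0.004,0,0.03],"grip": 0},{"rot": [0,0,0],"xyz": [0.008,0,0.06],"grip": 0},{"rot": [0,0,0],"xyz": [0.01,0,0.09],"grip": 0},{"rot": [0,0,0],"xyz": [0.01,0,0.115],"grip": 0},{"rot": [0,0,0],"xyz": [0.01,0,0.115],"grip": 0},{"rot": [0,0,0],"xyz": [0.01,0,0.115],"grip": 0},{"rot": [0,0,0],"xyz": [0.01,0,0.115],"grip": 0}])

```text
clock: 3.12
tool_pos: [0.525, 0.2906, 0.1453]
eef_rot: [1.0, -0.0, 0.001, -0.0]
contact_force: [0.5, 0.4, 0.2]
opening: 0.997
finger_force: 0.0
```

>>> carry_out(plan=[{"rot": [0,0,0],"xyz": [-0.003,-0.0085,0.02],"grip": 0},{"rot": [0,0,0],"xyz": [-0.003,-0.0085,0.042],"grip": 0},{"rot": [0,0,0],"xyz": [-0.003,-0.0085,0.056],"grip": 0},{"rot": [0,0,0],"xyz": [-0.003,-0.0085,0.064],"grip": 0},{"rot": [0,0,0],"xyz": [-0.003,-0.0085,0.064],"grip": 0},{"rot": [0,0,0],"xyz": [-0.003,-0.0085,0.064],"grip": 120},{"rot": [0,0,0],"xyz": [-0.003,-0.0085,0.064],"grip": 160}], squeeze=30)

```text
clock: 3.7
tool_pos: [0.522, 0.3002, 0.0813]
eef_rot: [1.0, 0.0, 0.001, -0.001]
contact_force: [-0.0, 0.6, -0.3]
opening: 0.87
finger_force: 0.0
```

>>> carry_out(plan=[{"rot": [0,0,0],"xyz": [0,0,0],"grip": 255},{"rot": [0,0,0],"xyz": [0,0,0],"grip": 255},{"rot": [0,0,0],"xyz": [0,0,0],"grip": 255},{"rot": [0,0,0],"xyz": [0,0,0],"grip": 255},{"rot": [0,0,0],"xyz": [0,0,0],"grip": 255}], squeeze=30)

```text
clock: 4.12
tool_pos: [0.5209, 0.2999, 0.0799]
eef_rot: [1.0, 0.0, 0.0, -0.0]
contact_force: [0.6, 0.7, 0.8]
opening: 0.496
finger_force: 0.0
```

>>> carry_out(plan=[{"rot": [0,0,0],"xyz": [0,0,0],"grip": 255},{"rot": [0,0,0],"xyz": [0,0,0],"grip": 255},{"rot": [0,0,0],"xyz": [0,0,0],"grip": 255},{"rot": [0,0,0],"xyz": [0,0,0],"grip": 255},{"rot": [0,0,0],"xyz": [0,0,0],"grip": 255},{"rot": [0,0,0],"xyz": [0,0,0],"grip": 255}])

```text
clock: 4.62
tool_pos: [0.5208, 0.2998, 0.0797]
eef_rot: [1.0, 0.0, -0.0, 0.0]
contact_force: [-0.1, -0.8, -0.2]
opening: 0.155
finger_force: 30.0
```

>>> carry_out(plan=[{"rot": [0,0,0],"xyz": [0,-0.004,0],"grip": 255},{"rot": [0,0,0],"xyz": [0,-0.008,0],"grip": 255},{"rot": [0,0,0],"xyz": [0,-0.012,0],"grip": 255},{"rot": [0,0,0],"xyz": [0,-0.015,0],"grip": 255},{"rot": [0,0,0],"xyz": [0,-0.018,0],"grip": 255}])

```text
clock: 5.03
tool_pos: [0.5207, 0.3182, 0.0796]
eef_rot: [1.0, 0.001, -0.0, 0.0]
contact_force: [-1.0, -2.2, 0.7]
opening: 0.154
finger_force: 30.0
```

>>> carry_out(plan=[{"rot": [0,0,0],"xyz": [0,-0.002,0],"grip": 255},{"rot": [0,0,0],"xyz": [0,-0.003,0],"grip": 255}])

```text
clock: 5.2
tool_pos: [0.5207, 0.3213, 0.0797]
eef_rot: [1.0, 0.001, -0.0, -0.0]
contact_force: [0.6, -2.0, -0.5]
opening: 0.152
finger_force: 30.0
```

Friction is about 2 N and the buffer hasn't been touched yet.

>>> carry_out(plan=[{"rot": [0,0,0],"xyz": [0,-0.002,0],"grip": 255},{"rot": [0,0,0],"xyz": [0,-0.003,0],"grip": 255}])

```text
clock: 5.37
tool_pos: [0.5207, 0.3233, 0.0796]
eef_rot: [1.0, 0.0, -0.0, 0.001]
contact_force: [0.9, -3.8, -0.8]
opening: 0.15
finger_force: 30.0
```

>>> carry_out(plan=[{"rot": [0,0,0],"xyz": [0,-0.002,0],"grip": 255}])

```text
clock: 5.45
tool_pos: [0.5206, 0.3242, 0.0794]
eef_rot: [1.0, -0.0, -0.001, 0.001]
contact_force: [-0.2, -5.7, -0.8]
opening: 0.151
finger_force: 30.0
```

>>> carry_out(plan=[{"rot": [0,0,0],"xyz": [0,-0.002,0],"grip": 255},{"rot": [0,0,0],"xyz": [0,-0.002,0],"grip": 255}])

```text
clock: 5.62
tool_pos: [0.5205, 0.3256, 0.0793]
eef_rot: [1.0, -0.0, -0.001, 0.002]
contact_force: [-0.8, -6.4, 0.2]
opening: 0.149
finger_force: 30.0
```

>>> carry_out(plan=[{"rot": [0,0,0],"xyz": [0,-0.002,0],"grip": 255},{"rot": [0,0,0],"xyz": [0,-0.002,0],"grip": 255}])

```text
clock: 5.78
tool_pos: [0.5205, 0.3263, 0.0792]
eef_rot: [1.0, -0.001, -0.001, 0.003]
contact_force: [-0.4, -7.8, 0.5]
opening: 0.153
finger_force: 30.0
```

Left bump done (~3.5 mm pressed, contact at TCP y ≈ 0.3228). Next I move briskly right with a sharp stop, then feel for the right buffer.

>>> carry_out(plan=[{"rot": [0,0,0],"xyz": [0,0.015,0],"grip": 255},{"rot": [0,0,0],"xyz": [0,0.031,0],"grip": 255},{"rot": [0,0,0],"xyz": [0,0.046,0],"grip": 255},{"rot": [0,0,0],"xyz": [0,0.046,0],"grip": 255},{"rot": [0,0,0],"xyz": [0,0.046,0],"grip": 255}])

```text
clock: 6.2
tool_pos: [0.5211, 0.2823, 0.0797]
eef_rot: [1.0, -0.001, -0.0, 0.001]
contact_force: [-0.0, -0.7, -0.8]
opening: 0.157
finger_force: 30.0
```

>>> carry_out(plan=[{"rot": [0,0,0],"xyz": [0,0.003,0],"grip": 255},{"rot": [0,0,0],"xyz": [0,0.005,0],"grip": 255}])

```text
clock: 6.37
tool_pos: [0.521, 0.2812, 0.0799]
eef_rot: [1.0, 0.001, 0.001, -0.002]
contact_force: [0.3, 3.5, -0.4]
opening: 0.155
finger_force: 30.0
```

>>> carry_out(plan=[{"rot": [0,0,0],"xyz": [0,0.002,0],"grip": 255},{"rot": [0,0,0],"xyz": [0,0.004,0],"grip": 255}])

```text
clock: 6.53
tool_pos: [0.5208, 0.2763, 0.0798]
eef_rot: [1.0, 0.001, 0.0, -0.001]
contact_force: [0.3, 1.7, -0.9]
opening: 0.147
finger_force: 30.0
```

>>> carry_out(plan=[{"rot": [0,0,0],"xyz": [0,0.002,0],"grip": 255},{"rot": [0,0,0],"xyz": [0,0.004,0],"grip": 255}])

```text
clock: 6.7
tool_pos: [0.5208, 0.2712, 0.0797]
eef_rot: [1.0, 0.001, 0.0, -0.0]
contact_force: [-0.4, 2.3, -0.1]
opening: 0.153
finger_force: 30.0
```

>>> carry_out(plan=[{"rot": [0,0,0],"xyz": [0,0.002,0],"grip": 255},{"rot": [0,0,0],"xyz": [0,0.003,0],"grip": 255}])

```text
clock: 6.87
tool_pos: [0.521, 0.2693, 0.0799]
eef_rot: [1.0, 0.001, 0.0, -0.001]
contact_force: [-0.2, 6.1, 0.4]
opening: 0.153
finger_force: 30.0
```

>>> carry_out(plan=[{"rot": [0,0,0],"xyz": [0,0.002,0],"grip": 255},{"rot": [0,0,0],"xyz": [0,0.0035,0],"grip": 255},{"rot": [0,0,0],"xyz": [0,0.0035,0],"grip": 255}])

```text
clock: 7.12
tool_pos: [0.5211, 0.2674, 0.0801]
eef_rot: [1.0, 0.001, 0.001, -0.002]
contact_force: [-0.4, 6.4, -1.1]
opening: 0.151
finger_force: 30.0
```

>>> carry_out(plan=[{"rot": [0,0,0],"xyz": [0,0.002,0],"grip": 255},{"rot": [0,0,0],"xyz": [0,0.002,0],"grip": 255}])

```text
clock: 7.28
tool_pos: [0.5211, 0.2664, 0.0802]
eef_rot: [1.0, 0.002, 0.001, -0.003]
contact_force: [-1.0, 8.7, -0.3]
opening: 0.151
finger_force: 30.0
```

>>> carry_out(plan=[{"rot": [0,0,0],"xyz": [0,-0.018,0],"grip": 255},{"rot": [0,0,0],"xyz": [0,-0.036,0],"grip": 255},{"rot": [0,0,0],"xyz": [0,-0.054,0],"grip": 255},{"rot": [0,0,0],"xyz": [0,-0.054,0],"grip": 255},{"rot": [0,0,0],"xyz": [0,-0.061,0],"grip": 255},{"rot": [0,0,0],"xyz": [0,-0.0675,0],"grip": 255},{"rot": [0,0,0],"xyz": [0,-0.0675,0],"grip": 255}])

```text
clock: 7.87
tool_pos: [0.5204, 0.3262, 0.0791]
eef_rot: [1.0, -0.0, -0.001, 0.003]
contact_force: [-0.9, -5.7, 0.7]
opening: 0.156
finger_force: 30.0
```

>>> carry_out(plan=[{"rot": [0,0,0],"xyz": [0,0.018,0],"grip": 255},{"rot": [0,0,0],"xyz": [0,0.036,0],"grip": 255},{"rot": [0,0,0],"xyz": [0,0.054,0],"grip": 255},{"rot": [0,0,0],"xyz": [0,0.054,0],"grip": 255},{"rot": [0,0,0],"xyz": [0,0.061,0],"grip": 255},{"rot": [0,0,0],"xyz": [0,0.0675,0],"grip": 255},{"rot": [0,0,0],"xyz": [0,0.0675,0],"grip": 255}])

```text
clock: 8.45
tool_pos: [0.5213, 0.2664, 0.0802]
eef_rot: [1.0, 0.001, 0.001, -0.003]
contact_force: [0.2, 8.3, -0.1]
opening: 0.154
finger_force: 30.0
```

```bash
python3 -c "
from h import *
s=wsnap('pics/w3.png');cv2.imwrite('pics/w3c.png',cv2.resize(cv2.imread('pics/w3.png')[40:300,150:490],None,fx=2.2,fy=2.2,interpolation=2))
a=r.snapshot('side')[140:260,260:380,::-1];b=r.snapshot('scene')[235:395,190:350,::-1]
cv2.imwrite('pics/c2.png',np.hstack([cv2.resize(a,(400,400),interpolation=2),cv2.resize(b,(400,400),interpolation=2)]))"
```

```text
(no output)
```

View pics/w3c.png

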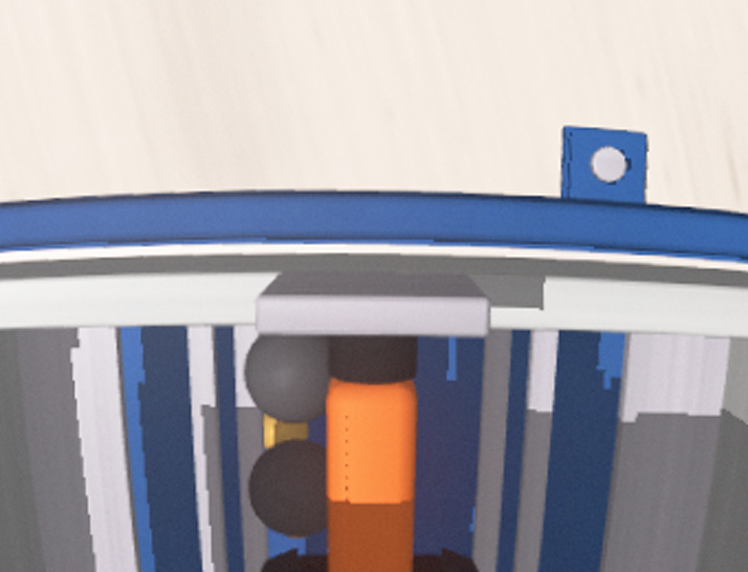

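The wrist crop shows large balls at (287,375) and (290,488), moved into a slot, with a brass patch between them at (285,432). That one has either fallen or is still on the deck.

View pics/c2.png

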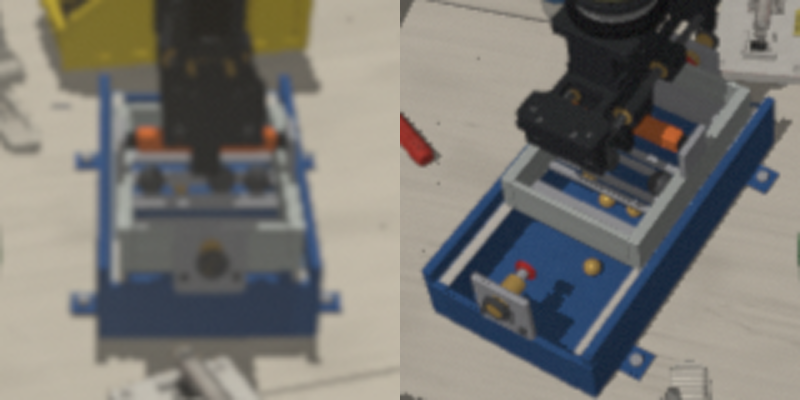

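>>> carry_out(plan=[{"rot": [0,0,0],"xyz": [0,-0.022,0],"grip": 255},{"rot": [0,0,0],"xyz": [0,-0.048,0],"grip": 255},{"rot": [0,0,0],"xyz": [0,-0.024,0],"grip": 255},{"rot": [0,0,0],"xyz": [0,-0.048,0],"grip": 255},{"rot": [0,0,0],"xyz": [0,-0.02,0],"grip": 255},{"rot": [0,0,0],"xyz": [0,-0.048,0],"grip": 255},{"rot": [0,0,0],"xyz": [0,-0.06,0],"grip": 255},{"rot": [0,0,0],"xyz": [0,-0.0675,0],"grip": 255}])

```text
clock: 9.27
tool_pos: [0.5203, 0.3293, 0.0794]
eef_rot: [1.0, 0.001, -0.001, 0.002]
contact_force: [1.6, -13.5, 0.6]
opening: 0.152
finger_force: 30.0
```

>>> carry_out(plan=[{"rot": [0,0,0],"xyz": [0,0.022,0],"grip": 255},{"rot": [0,0,0],"xyz": [0,0.048,0],"grip": 255},{"rot": [0,0,0],"xyz": [0,0.024,0],"grip": 255},{"rot": [0,0,0],"xyz": [0,0.048,0],"grip": 255},{"rot": [0,0,0],"xyz": [0,0.02,0],"grip": 255},{"rot": [0,0,0],"xyz": [0,0.048,0],"grip": 255},{"rot": [0,0,0],"xyz": [0,0.06,0],"grip": 255},{"rot": [0,0,0],"xyz": [0,0.0675,0],"grip": 255}])

```text
clock: 9.93
tool_pos: [0.5212, 0.2644, 0.08]
eef_rot: [1.0, 0.001, 0.001, -0.002]
contact_force: [-0.4, 13.6, -0.0]
opening: 0.155
finger_force: 30.0
```

>>> carry_out(plan=[{"rot": [0,0,0],"xyz": [0,-0.018,0],"grip": 255},{"rot": [0,0,0],"xyz": [0,-0.034,0],"grip": 255},{"rot": [0,0,0],"xyz": [0,-0.034,0],"grip": 255},{"rot": [0,0,0],"xyz": [0,-0.034,0],"grip": 255}])

```text
clock: 10.27
tool_pos: [0.5205, 0.2988, 0.0798]
eef_rot: [1.0, 0.002, 0.0, -0.001]
contact_force: [-0.1, 1.7, -0.0]
opening: 0.153
finger_force: 30.0
```

```bash
python3 -c "
from h import *
s=wsnap('pics/w4.png');print(s['tool_pos']);w=cv2.imread('pics/w4.png')[100:260,200:440]
a=r.snapshot('side')[160:250,275:365,::-1];b=r.snapshot('scene')[235:395,190:350,::-1]
t=np.hstack([cv2.resize(a,(360,360),interpolation=2),cv2.resize(b,(440,360),interpolation=2)])
cv2.imwrite('pics/c3.png',np.vstack([t,cv2.resize(w,(800,240),interpolation=2)]))"
```

```text
[0.52053589 0.2988487  0.07975106]
```

View pics/c3.png

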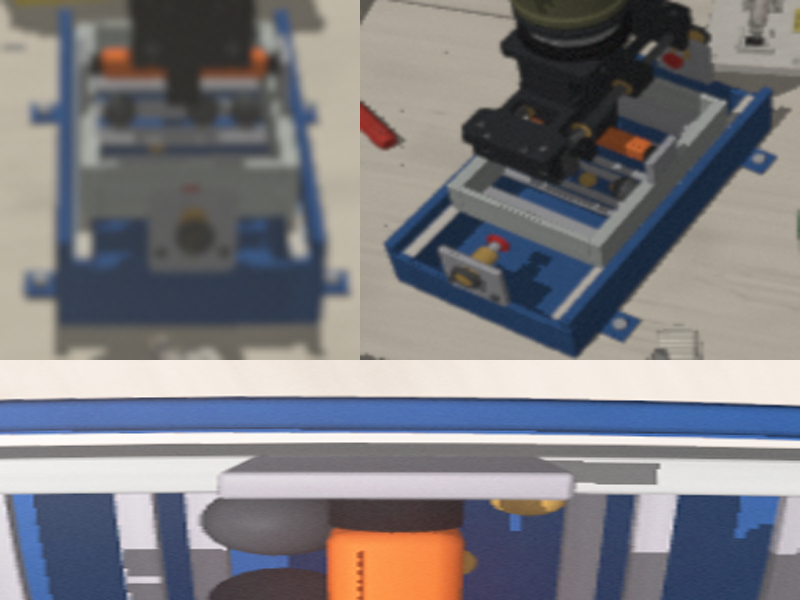

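I can't tell yet whether some brass balls are on the deck or on the floor below. I'll do two more agitation rounds in mid-stroke plus buffer bumps, then lift and count.

>>> carry_out(plan=[{"rot": [0,0,0],"xyz": [0,-0.018,0],"grip": 255},{"rot": [0,0,0],"xyz": [0,0.014,0],"grip": 255},{"rot": [0,0,0],"xyz": [0,-0.018,0],"grip": 255},{"rot": [0,0,0],"xyz": [0,0.014,0],"grip": 255},{"rot": [0,0,0],"xyz": [0,-0.018,0],"grip": 255},{"rot": [0,0,0],"xyz": [0,-0.018,0],"grip": 255},{"rot": [0,0,0],"xyz": [0,-0.026,0],"grip": 255},{"rot": [0,0,0],"xyz": [0,-0.031,0],"grip": 255}])

```text
clock: 11.08
tool_pos: [0.5207, 0.3253, 0.0794]
eef_rot: [1.0, -0.0, -0.0, 0.002]
contact_force: [0.7, -5.4, 0.2]
opening: 0.149
finger_force: 30.0
```

>>> carry_out(plan=[{"rot": [0,0,0],"xyz": [0,0.018,0],"grip": 255},{"rot": [0,0,0],"xyz": [0,0.036,0],"grip": 255},{"rot": [0,0,0],"xyz": [0,0.052,0],"grip": 255},{"rot": [0,0,0],"xyz": [0,0.052,0],"grip": 255},{"rot": [0,0,0],"xyz": [0,0.02,0],"grip": 255},{"rot": [0,0,0],"xyz": [0,0.05,0],"grip": 255},{"rot": [0,0,0],"xyz": [0,0.058,0],"grip": 255},{"rot": [0,0,0],"xyz": [0,0.063,0],"grip": 255}])

```text
clock: 11.75
tool_pos: [0.521, 0.2657, 0.0799]
eef_rot: [1.0, 0.0, 0.0, -0.002]
contact_force: [-1.8, 10.4, -0.3]
opening: 0.151
finger_force: 30.0
```

>>> carry_out(plan=[{"rot": [0,0,0],"xyz": [0,-0.018,0],"grip": 255},{"rot": [0,0,0],"xyz": [0,-0.036,0],"grip": 255},{"rot": [0,0,0],"xyz": [0,-0.052,0],"grip": 255},{"rot": [0,0,0],"xyz": [0,-0.052,0],"grip": 255},{"rot": [0,0,0],"xyz": [0,-0.022,0],"grip": 255},{"rot": [0,0,0],"xyz": [0,-0.038,0],"grip": 255},{"rot": [0,0,0],"xyz": [0,-0.038,0],"grip": 255},{"rot": [0,0,0],"xyz": [0,-0.034,0],"grip": 255}])

```text
clock: 12.42
tool_pos: [0.5211, 0.2994, 0.0798]
eef_rot: [1.0, 0.001, 0.0, -0.001]
contact_force: [-0.6, 1.6, 0.1]
opening: 0.154
finger_force: 30.0
```

>>> carry_out(plan=[{"rot": [0,0,0],"xyz": [0,0,0],"grip": 255},{"rot": [0,0,0],"xyz": [0,0,-0.004],"grip": 255},{"rot": [0,0,0],"xyz": [0,0,-0.008],"grip": 255},{"rot": [0,0,0],"xyz": [0,0,-0.014],"grip": 255},{"rot": [0,0,0],"xyz": [0,0,-0.02],"grip": 255},{"rot": [0,0,0],"xyz": [0,0,-0.026],"grip": 255},{"rot": [0,0,0],"xyz": [0,0,-0.034],"grip": 255},{"rot": [0,0,0],"xyz": [0,0,-0.042],"grip": 255}], squeeze=50)

```text
clock: 13.08
tool_pos: [0.5206, 0.2982, 0.1224]
eef_rot: [1.0, 0.0, -0.0, 0.0]
contact_force: [-0.3, 0.4, -6.2]
opening: 0.154
finger_force: 50.0
```

>>> carry_out(plan=[{"rot": [0,0,0],"xyz": [0,0,-0.012],"grip": 255},{"rot": [0,0,0],"xyz": [0,0,-0.026],"grip": 255},{"rot": [0,0,0],"xyz": [0,0,-0.042],"grip": 255},{"rot": [0,0,0],"xyz": [0,0,-0.058],"grip": 255},{"rot": [0,0,0],"xyz": [0,0,-0.074],"grip": 255},{"rot": [0,0,0],"xyz": [0,0,-0.088],"grip": 255},{"rot": [0,0,0],"xyz": [0,0,-0.098],"grip": 255},{"rot": [0,0,0],"xyz": [0,0,-0.1],"grip": 255}])

```text
clock: 13.75
tool_pos: [0.5218, 0.2989, 0.2243]
eef_rot: [1.0, 0.0, 0.002, -0.001]
contact_force: [0.9, -0.2, -6.6]
opening: 0.147
finger_force: 50.0
```

```bash
python3 -c "
from h import *
s=wsnap('pics/w5.png');print(s['tool_pos'],s['contact_force'],s['moment'])
a=r.snapshot('side')[100:260,240:400,::-1];b=r.snapshot('scene')[215:395,190:370,::-1]
cv2.imwrite('pics/c4.png',np.hstack([cv2.resize(a,(350,500),interpolation=2),cv2.resize(b,(450,500),interpolation=2)]))"
```

```text
[0.52178759 0.29889317 0.22434748] [ 0.86453231 -0.18408284 -6.6474975 ] [ 0.0812816  -0.09679631  0.02855997]
```

View pics/c4.png

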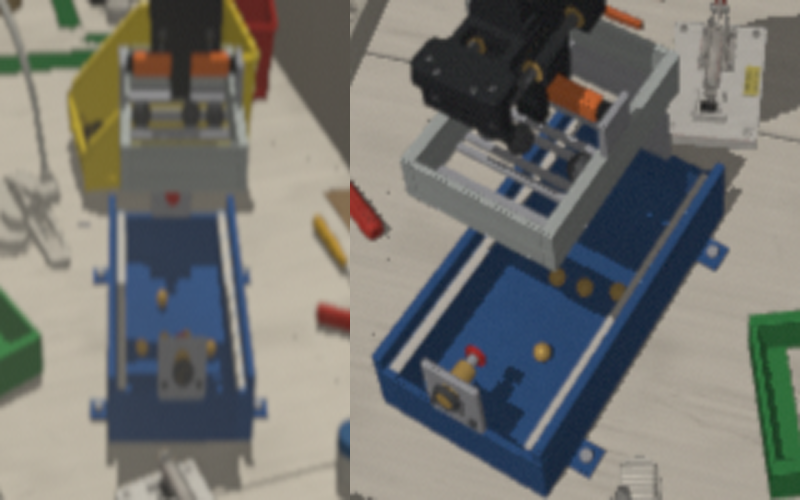

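The scene view shows four brass balls on the box floor at (557,278), (585,287), (618,292) and (542,352). The fifth may be hidden under the sieve. I move the sieve aside and count by colour.

>>> carry_out(plan=[{"rot": [0,0,0],"xyz": [0.001,0.012,0],"grip": 255},{"rot": [0,0,0],"xyz": [0.004,0.034,0],"grip": 255},{"rot": [0,0,0],"xyz": [0.008,0.064,0],"grip": 255},{"rot": [0,0,0],"xyz": [0.012,0.096,0],"grip": 255},{"rot": [0,0,0],"xyz": [0.016,0.128,0],"grip": 255},{"rot": [0,0,0],"xyz": [0.02,0.16,0],"grip": 255},{"rot": [0,0,0],"xyz": [0.024,0.19,0],"grip": 255},{"rot": [0,0,0],"xyz": [0.026,0.21,0],"grip": 255}])

```text
clock: 14.57
tool_pos: [0.5465, 0.0823, 0.2208]
eef_rot: [1.0, -0.002, -0.001, 0.002]
contact_force: [-0.2, -0.5, -7.7]
opening: 0.148
finger_force: 50.0
```

```bash
python3 -c "
from h import *
s=r.get_state();print(s['tool_pos'],s['contact_force'])
b=r.snapshot('scene')[:,:,::-1].copy();cv2.imwrite('pics/s6.png',b)
h=cv2.cvtColor(b,cv2.COLOR_BGR2HSV)
m=cv2.inRange(h,(12,90,60),(30,255,255));m[:230]=0;m[390:]=0;m[:,:195]=0;m[:,350:]=0
n,l,st,c=cv2.connectedComponentsWithStats(m)
for i in range(1,n):
  if st[i,4]>4: print(st[i],c[i].round(1),onz('scene',c[i],.011)[0].round(3))
a=b[100:390,190:400]
cv2.imwrite('pics/c5.png',np.hstack([cv2.resize(a,(420,580),interpolation=2),cv2.resize(r.snapshot('side')[100:350,270:400,::-1],(300,580),interpolation=2)]))"
```

```text
[0.54649886 0.08226156 0.22077803] [-0.15274363 -0.4873502  -7.65185898]
[348 239   2  10  17] [348.6 244.1] [0.485 0.037 0.011]
[309 248   6   5  23] [311.5 250.2] [0.552 0.095 0.011]
[304 255   6   6  13] [306.8 257.2] [0.55  0.119 0.011]
[264 302   5   5  24] [265.9 304.1] [0.56  0.275 0.011]
[270 312   6   6  27] [272.5 314.1] [0.533 0.29  0.011]
[281 316   6   5  26] [283.5 318. ] [0.508 0.287 0.011]
[294 317   6   6  24] [296.3 319.4] [0.483 0.278 0.011]
[264 339   6   6  31] [266.5 341.4] [0.508 0.352 0.011]
[231 345   9   7  42] [235.1 348.1] [0.554 0.396 0.011]
[225 357   6   5  18] [227.4 359.1] [0.553 0.424 0.011]
```

All five brass balls are on the box floor at scene (266,304), (272,314), (283,318), (296,319) and (266,341). On to the tray.

>>> carry_out(plan=[{"rot": [0,0,0],"xyz": [0.001,0.014,0],"grip": 255},{"rot": [0,0,0],"xyz": [0.004,0.038,0],"grip": 255},{"rot": [0,0,0],"xyz": [0.008,0.068,0],"grip": 255},{"rot": [0,0,0],"xyz": [0.012,0.102,0],"grip": 255},{"rot": [0,0,0],"xyz": [0.016,0.136,0],"grip": 255},{"rot": [0,0,0],"xyz": [0.02,0.17,0],"grip": 255},{"rot": [0,0,0],"xyz": [0.023,0.204,0],"grip": 255},{"rot": [0,0,0],"xyz": [0.025,0.238,0],"grip": 255}])

```text
clock: 15.33
tool_pos: [0.5714, -0.1514, 0.2209]
eef_rot: [1.0, 0.001, -0.001, -0.0]
contact_force: [0.9, 0.1, -7.0]
opening: 0.147
finger_force: 50.0
```

>>> carry_out(plan=[{"rot": [0,0,0],"xyz": [0.001,0.03,0.005],"grip": 255},{"rot": [0,0,0],"xyz": [0.003,0.055,0.02],"grip": 255},{"rot": [0,0,0],"xyz": [0.003,0.069,0.04],"grip": 255},{"rot": [0,0,0],"xyz": [0.003,0.073,0.06],"grip": 255},{"rot": [0,0,0],"xyz": [0.003,0.073,0.08],"grip": 255},{"rot": [0,0,0],"xyz": [0.003,0.073,0.1],"grip": 255},{"rot": [0,0,0],"xyz": [0.003,0.073,0.11],"grip": 255},{"rot": [0,0,0],"xyz": [0.003,0.073,0.11],"grip": 255}])

```text
clock: 16.0
tool_pos: [0.5727, -0.2219, 0.1086]
eef_rot: [1.0, 0.001, -0.003, -0.001]
contact_force: [-0.4, 0.5, -7.4]
opening: 0.151
finger_force: 50.0
```

```bash
python3 -c "
from h import *
s=wsnap('pics/w7.png');print(s['tool_pos'],s['contact_force'],s['eef_rot'])
b=r.snapshot('side')[260:480,240:480,::-1];w=cv2.imread('pics/w7.png')[60:300]
cv2.imwrite('pics/c7.png',np.vstack([cv2.resize(b,(640,330),interpolation=2),w]))"
```

```text
[ 0.57272967 -0.22187055  0.10863699] [-0.43489309  0.54779805 -7.38654711] [ 9.99994256e-01  6.17092763e-04 -3.18224752e-03 -9.90318966e-04]
```

View pics/c7.png

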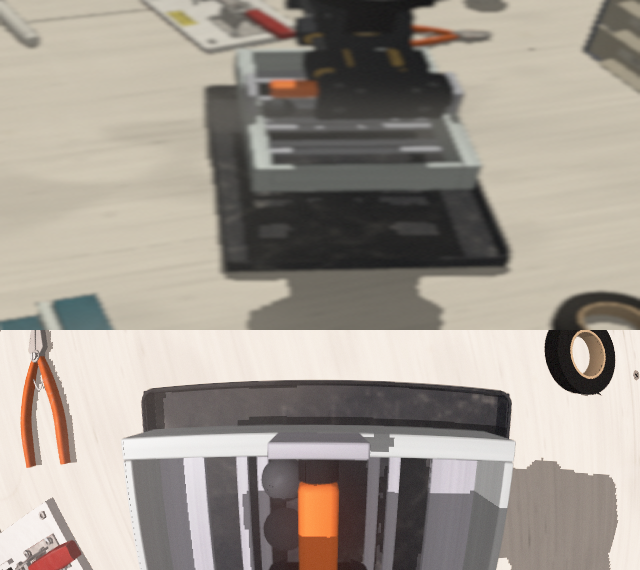

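The sieve sits over the tray centre, parallel to it, with large balls visible. Lowering slowly.

>>> carry_out(plan=[{"rot": [0,0,0],"xyz": [0.001,0.002,0.01],"grip": 255},{"rot": [0,0,0],"xyz": [0.002,0.003,0.022],"grip": 255},{"rot": [0,0,0],"xyz": [0.002,0.004,0.034],"grip": 255},{"rot": [0,0,0],"xyz": [0.002,0.004,0.044],"grip": 255},{"rot": [0,0,0],"xyz": [0.002,0.004,0.052],"grip": 255},{"rot": [0,0,0],"xyz": [0.002,0.004,0.058],"grip": 255},{"rot": [0,0,0],"xyz": [0.002,0.004,0.06],"grip": 255},{"rot": [0,0,0],"xyz": [0.002,0.004,0.06],"grip": 255}])

```text
clock: 16.77
tool_pos: [0.5769, -0.2264, 0.051]
eef_rot: [1.0, 0.0, -0.001, -0.0]
contact_force: [-0.3, 1.1, -7.2]
opening: 0.148
finger_force: 50.0
```

>>> carry_out(plan=[{"rot": [0,0,0],"xyz": [0,0,0.002],"grip": 255},{"rot": [0,0,0],"xyz": [0,0,0.004],"grip": 255},{"rot": [0,0,0],"xyz": [0,0,0.006],"grip": 255},{"rot": [0,0,0],"xyz": [0,0,0.008],"grip": 255},{"rot": [0,0,0],"xyz": [0,0,0.008],"grip": 255}])

```text
clock: 17.18
tool_pos: [0.577, -0.2266, 0.0435]
eef_rot: [1.0, 0.0, -0.0, -0.0]
contact_force: [-0.2, -0.5, -7.7]
opening: 0.147
finger_force: 50.0
```

>>> carry_out(plan=[{"rot": [0,0,0],"xyz": [0,0,0.001],"grip": 255},{"rot": [0,0,0],"xyz": [0,0,0.002],"grip": 255},{"rot": [0,0,0],"xyz": [0,0,0.003],"grip": 255},{"rot": [0,0,0],"xyz": [0,0,0.004],"grip": 255},{"rot": [0,0,0],"xyz": [0,0,0.005],"grip": 255},{"rot": [0,0,0],"xyz": [0,0,0.005],"grip": 255}])

```text
clock: 17.68
tool_pos: [0.5773, -0.2267, 0.0388]
eef_rot: [1.0, 0.0, 0.0, 0.0]
contact_force: [-0.4, 0.7, -4.6]
opening: 0.152
finger_force: 50.0
```

>>> carry_out(plan=[{"rot": [0,0,0],"xyz": [0,0,0.001],"grip": 255},{"rot": [0,0,0],"xyz": [0,0,0.002],"grip": 255},{"rot": [0,0,0],"xyz": [0,0,0.002],"grip": 255}])

```text
clock: 17.93
tool_pos: [0.5773, -0.2267, 0.0369]
eef_rot: [1.0, 0.0, 0.0, 0.0]
contact_force: [-1.3, 1.2, -2.0]
opening: 0.146
finger_force: 50.0
```

>>> carry_out(plan=[{"rot": [0,0,0],"xyz": [0,0,0.001],"grip": 255},{"rot": [0,0,0],"xyz": [0,0,0.001],"grip": 255},{"rot": [0,0,0],"xyz": [0,0,0.001],"grip": 130},{"rot": [0,0,0],"xyz": [0,0,0.001],"grip": 80},{"rot": [0,0,0],"xyz": [0,0,0.001],"grip": 80},{"rot": [0,0,0],"xyz": [0,0,0.001],"grip": 80},{"rot": [0,0,0],"xyz": [0,0,0.001],"grip": 80},{"rot": [0,0,0],"xyz": [0,0,0.001],"grip": 80}])

```text
clock: 18.6
tool_pos: [0.5775, -0.2267, 0.0359]
eef_rot: [1.0, 0.0, 0.0, 0.0]
contact_force: [0.3, -0.5, 0.1]
opening: 0.575
finger_force: 0.0
```

>>> carry_out(plan=[{"rot": [0,0,0],"xyz": [0,0,-0.015],"grip": 80},{"rot": [0,0,0],"xyz": [0,0,-0.035],"grip": 80},{"rot": [0,0,0],"xyz": [0,0,-0.065],"grip": 80},{"rot": [0,0,0],"xyz": [0,0,-0.1],"grip": 80},{"rot": [0,0,0],"xyz": [0,0,-0.14],"grip": 80},{"rot": [0,0,0],"xyz": [0,0,-0.18],"grip": 80},{"rot": [0,0,0],"xyz": [0,0,-0.21],"grip": 80},{"rot": [0,0,0],"xyz": [0,0,-0.21],"grip": 80}])

```text
clock: 19.27
tool_pos: [0.5812, -0.2278, 0.2529]
eef_rot: [1.0, 0.0, 0.006, 0.002]
contact_force: [0.0, 0.7, -0.7]
opening: 0.685
finger_force: 0.0
```

```bash
python3 -c "
from h import *
s=wsnap('pics/w8.png');print(s['tool_pos'],s['contact_force'])
b=cv2.imread('pics/w8.png');h=cv2.cvtColor(b,cv2.COLOR_BGR2HSV)
m=cv2.inRange(h,(3,150,120),(18,255,255));m[:,:220]=0;m[300:]=0;m[:,420:]=0
ys,xs=np.nonzero(m);print(len(xs),wonz('pics/w8.png',[[xs.mean(),ys.mean()]],.064),xs.min(),xs.max(),ys.min(),ys.max())
g=cv2.cvtColor(b,cv2.COLOR_BGR2GRAY)[90:290,200:440]
c=cv2.HoughCircles(cv2.medianBlur(cv2.resize(g,None,fx=3,fy=3),5),cv2.HOUGH_GRADIENT,1,35,param1=80,param2=22,minRadius=18,maxRadius=50);print(c)
"
```

```text
[ 0.58115984 -0.22778353  0.25292125] [ 0.03922491  0.65997172 -0.71225339]
1517 [[ 0.58311222 -0.22662594  0.064     ]] 308 323 161 262
None
```

```bash
python3 -c "
from plant import r
print(r.finish_job())"
```

```text
the job is handed in; nothing more can be done
None
```

The job is handed in after about 19 s of the 54 s allowed. The left and right buffers were each bumped at least twice, a colour count showed all five brass balls on the box floor, and the sieve is released about 7 mm from the tray's middle; its level and the three large balls were not checked again after release, and the hand-in gave no verdict.

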